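Push the keyed shaft home in the belt pulley and hold it there

ROBOT

A 6-joint arm with a two-finger parallel gripper is mounted at the origin on the work surface; the furniture and walls round the work are solid. World frame = base frame: x ahead of the robot, y to its left, z up, the work surface at z = 0. Lengths are in m, angles in rad, forces in N, time in s.
With the tool pointing down it reaches from about 0.275 to 0.75 m from the base axis. Payload 10.2 kg.
Tool frame: the origin (TCP) lies midway between the tips of the shut fingers; the grasp point (between the pads) lies 19 mm behind it; z points along the fingers, y is the line along which they close (so a half turn about z gives the same grasp; the last joint's range is limited). The gripper opens to 88 mm and grips with 3 to 60 N. Pads are 18 mm wide; open, the fingers measure 123 mm over their backs; the gripper's body (75 mm by 187 mm) begins 45 mm behind the grasp point.
Start: joints at [1.021, 0.313, 1.498, -0, 1.331, -0.223], TCP at [0.169, 0.497, 0.239] pointing down, gripper open.
Joint ranges: [-2.94, 2.94], [-0.97, 2.17], [0.19, 2.56], [-1.23, 4.37], [0.02, 3.11], [-2.88, 2.88]. Speed limits (rad/s): [2.39, 2.39, 3.01, 3.14, 3.14, 3.14].

INTERFACE

Orientations are given as a unit quaternion [x, y, z, w].
In Python, from bench import ctrl gives the robot as it stands. Calls block until the motion is done:
- ctrl.move_pose(position, orientation): joint-space move of the TCP to a pose.
- ctrl.move_l(position, vel=0.15, frame=None, contact_N=None): straight line of the TCP; frame=None keeps the orientation; vel is the mean speed in m/s. With contact_N (N) it stops when the force on the tool has changed by that much, and returns True; else False.
- ctrl.movej(angles): joint-space move.
- ctrl.set_gripper(opening, grip_force=None): finger opening in m; grip_force is the grip in N (None keeps the last); returns when the fingers have stopped.
- ctrl.pause(seconds).
- ctrl.ik(position, orientation): joint angles nearest the present ones, or None.
- ctrl.get_obs(): the state.
- ctrl.capture(name): name is "scene" or "top" or "wrist"; returns the picture (400x640x3 uint8, red, green, blue); there is no depth.
- ctrl.camera_info(name): a dict with "K" (3x3 intrinsics, pixels), "rvec" (rotation vector, rad) and "tvec" (3), from world to camera coordinates, as OpenCV has them. Camera axes: x right, y down, z forward; pixel columns grow to the right and rows downward; lengths in m; the calibration is good to about 2 mm. The wrist camera is an equidistant fisheye: a pixel r from the principal point sees the ray r / f radians off the axis. A picture is of the moment at which its call begins: read the wrist's pose just before it. camera_info takes no time and is no camera call; for the wrist camera it gives the pose at the moment of the call.
A pose or a line that the arm cannot do raises ctrl.PlanningError and nothing moves.
- ctrl.sign_off(): hands the job in; it is judged then, once.
The state is a dict: "clock": time; "qpos": joint angles; "qd": joint speeds; "joint_efforts": joint torques, N m; "position": TCP position; "ee_rot": TCP orientation; "contact_force": force on the tool from outside, world axes, zero at the start; "ft_torque": the same for the moment, N m; "width": finger opening in m; "gripper_force": force on a finger pad.
Only numpy, scipy, OpenCV 4.12 (cv2) and the standard library are available. Lean on these libraries where they do the work, as an engineer would, in place of code of your own. Each camera call takes 0.05 s, during which the arm holds its last target. There are 200 camera calls.

TASK

Take the keyed shaft out of the blue holder and push its round end down into the bore of the belt pulley on the stand, turning it until the key slips into the keyway. Keep pushing against the spring plunger under the bore until the shaft's collar sits flush on the pulley, and finish while still holding it pressed down firmly there, for without you the spring lifts it out again. Leave the hex key set, the cream module and the heat sink where they lie.

Things in the scene. Friction and masses are not known exactly. Their poses are not given: they have to be found in the camera images.
- shaft: loose steel shaft, 99 mm long, 0.2 to 0.33 kg, upright in the holder. Origin: centre of its lower end; z up along the shaft, x to the side of the key. Up from the origin: round, 20 mm diameter, to 45 mm (chamfer: 16 mm diameter at the end, full at 4 mm), dark collar of 40 mm diameter from 45 to 53 mm, square end from 53 to 99 mm. Yellow stripes on collar and top end mark the key's side
- key (a point): middle of the brass key on the shaft's lower part, 26.5 mm above the lower end, 10 mm out on the +x side. The key is 8 mm wide, stands out to 14.5 mm from the axis and reaches from 12 to 41 mm above the lower end: the first 12 mm are a plain round pilot that enters the bore at any angle. Axes as the shaft's
- square_end (a point): middle of the shaft's square end, to grip it by: 20 x 20 mm, 46 mm high, faces square to the shaft's x and y; on the axis, 76 mm above the lower end
- shoulder (a point): point on the shaft's axis at the underside of its collar, 45 mm above the lower end; axes as the shaft's
- holder: fixed blue block 80 x 80 x 52 mm with a plain round hole of 31 mm through its middle, in which the shaft hangs with its collar on the block's top (so the shaft's lower end is 7 mm above the bench). Origin: centre of its underside
- stand: fixed grey round base, 110 mm diameter, that carries the pulley; whole height 70 mm. Origin: centre of its underside, under the bore's axis; z up, x points to the side where the keyway is
- pulley: toothed belt pulley fixed on the stand, bore upright, cannot turn. Flanges of 82 mm diameter, 34 to 63 mm above the bench; hub, 48 mm diameter, up to 70 mm. Bore 21.6 mm diameter with a keyway 9.6 mm wide, open at the top, on the +x side out to 15.8 mm from the axis. A yellow stripe on the upper flange lies in line with the keyway. Same origin and axes as the stand
- bore_mouth (a point): centre of the bore at the flat top of the pulley's hub, 70 mm above the bench; axes as the stand's. The shaft is home when its shoulder point meets this point
- plunger (a joint): how far the red spring plunger under the bore is pressed down (m), 0 up, 0.012 at most. Its top, 18 mm diameter, stands 35 mm below the bore mouth when up; the shaft at home presses it 0.010 down. Its spring pushes up with about 4 N when up and 8 N at 0.010, more than the shaft weighs
- drawer_cabinet: fixed grey cabinet of small drawers, 198 mm high, standing behind the stand: an obstacle. Origin: centre of its underside; its front is 107 mm nearer to the robot, its sides 150 mm to the left and right; an open drawer, below 70 mm, reaches a little farther out on the right. Between holder and stand carry the shaft round its front left corner, on the robot's side, not straight across
- hex_keys: bystander: red hex key set, 30 x 95 x 26 mm, origin at the centre of its underside
- module_2: bystander: cream power module with blade terminals, 37 x 46 x 31 mm, origin at the centre of its underside
- heatsink_0: bystander: aluminium finned heat sink, 90 x 50 x 34 mm, origin at the centre of its underside
Not all that is in view belongs to the job. What is shaped like the shaft but orange is not meant.

How it is judged:
By the outcome, as a careful person would: the job done as asked, in the order asked, and still so for the second after the job is handed in, while the arm keeps its last pose, push and grip.
It also fails if it takes over 45 s, if anything falls off the work surface, if the arm or the gripper's body presses on something with over 40 N, if the wrist force passes 120 N, or if a joint passes its speed limit or range.

## Working session

There is one attempt and no reset: what is moved stays moved. The work goes in short steps, each a Python script; the robot and the scene stay as the last script left them, time stands still between calls to the robot, and variables do not carry over. Pictures are saved under pics/ and viewed, at most 10 in all, crops included, and the job is handed in when it is done.

```bash
mkdir -p pics; ls
python3 - <<'E'
from bench import ctrl
import cv2,numpy as np
for n in ("scene","top"):
    im=ctrl.capture(n); cv2.imwrite(f"pics/{n}0.png",im[:,:,::-1])
    c=ctrl.camera_info(n); print(n,c)
o=ctrl.get_obs(); print(o['clock'],o['ee_rot'],o['width'])
E
```

```text
pics
scene {'K': array([[457.33625396,   0.        , 318.39969089],
       [  0.        , 457.33625396, 197.23678259],
       [  0.        ,   0.        ,   1.        ]]), 'rvec': array([ 2.13506976, -1.0714992 ,  0.4512237 ]), 'tvec': array([-0.26321007,  0.34378359,  0.83709479])}
top {'K': array([[420.85910524,   0.        , 316.09338603],
       [  0.        , 420.85910524, 199.48670901],
       [  0.        ,   0.        ,   1.        ]]), 'rvec': array([ 2.15327075, -2.12529039,  0.21650249]), 'tvec': array([0.02360589, 0.47721681, 0.9609787 ])}
0.1 [ 1.62690394e-01  9.86677022e-01 -4.89745725e-04 -2.21680688e-04] 0.08775965469795921
```

View pics/scene0.png

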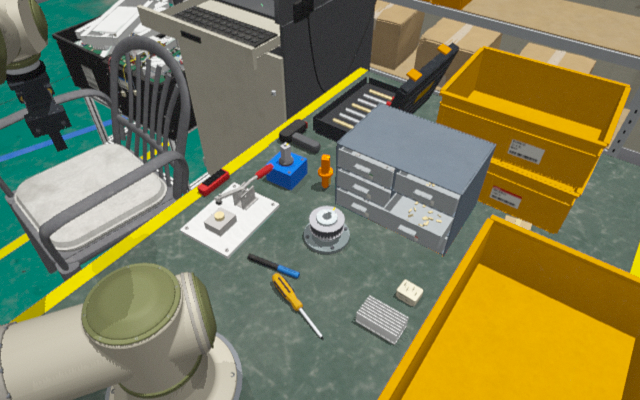

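View pics/top0.png

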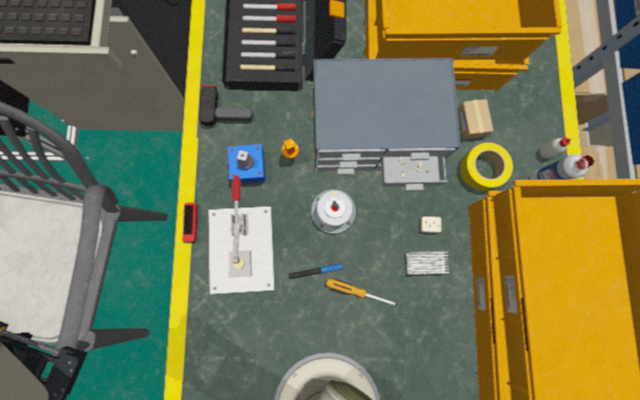

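Candidates for the shaft: the steel one in the blue holder, at scene (285,160) and top (244,158), and the orange look-alike at scene (325,170) and top (290,148). By the description I choose the steel one. The pulley is at scene (327,225) and top (334,210). I'll check both in close crops.

Run:
```python
import cv2,numpy as np
s=cv2.imread("pics/scene0.png");t=cv2.imread("pics/top0.png")
def crop(im,u,v,w=50,h=38,k=8):
    c=cv2.resize(im[v-h//2:v+h//2,u-w//2:u+w//2],None,fx=k,fy=k,interpolation=cv2.INTER_CUBIC)[:300,:400]
    for i in range(0,w,10): cv2.putText(c,str(u-w//2+i),(i*k,10),0,.35,(0,255,255)); cv2.line(c,(i*k,12),(i*k,18),(0,255,255))
    for i in range(0,h,10): cv2.putText(c,str(v-h//2+i),(0,i*k+4),0,.35,(255,0,255)); cv2.line(c,(26,i*k),(32,i*k),(255,0,255))
    return c
m=np.vstack([np.hstack([crop(s,286,164),crop(s,327,226)]),np.hstack([crop(t,244,162),crop(t,334,210)])])
cv2.imwrite("pics/crop1.png",m)
```

```text
(no output)
```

View pics/crop1.png

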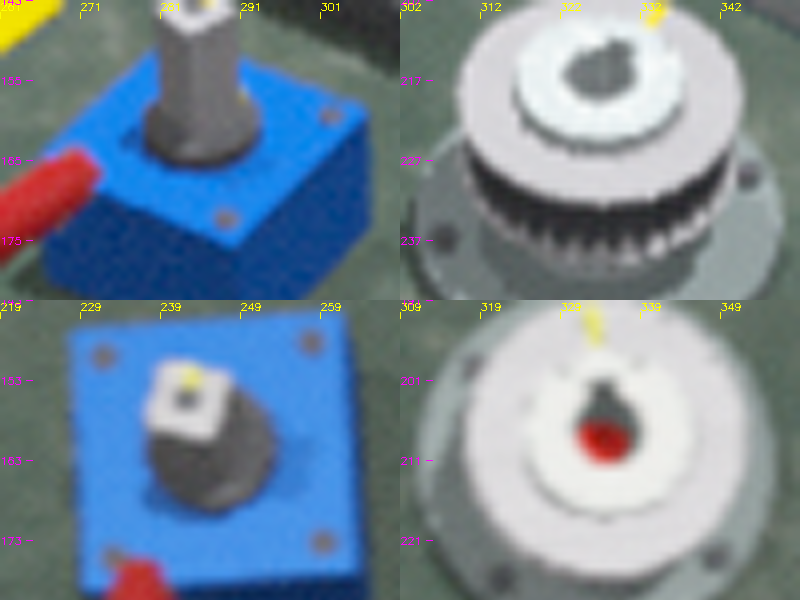

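The crops confirm the choice: steel shaft with dark collar in the blue holder, top end at top-view (242.8,154.9), yellow stripe toward image-up. Hub of the pulley is at top-view (335,207), with keyway and yellow stripe also roughly image-up. Next I turn these into rough positions and plan a wrist-camera close-up.

```bash
cat > h.py <<'E'
from bench import ctrl
import cv2,numpy as np
from scipy.spatial.transform import Rotation as R
def cam(n):
    c=ctrl.camera_info(n); return c['K'],R.from_rotvec(np.ravel(c['rvec'])).as_matrix(),np.ravel(c['tvec'])
def proj(P,c,fish=False):
    K,Rm,t=c; p=np.atleast_2d(P)@Rm.T+t
    if fish:
        r=np.hypot(p[:,0],p[:,1])+1e-12; th=np.arctan2(r,p[:,2]); q=p[:,:2]/r[:,None]*th[:,None]
    else: q=p[:,:2]/p[:,2:]
    return q*[K[0,0],K[1,1]]+K[:2,2]
def back(uv,z,c,fish=False):
    K,Rm,t=c; q=(np.array(uv,float)-K[:2,2])/[K[0,0],K[1,1]]
    if fish:
        th=np.hypot(*q); d=np.r_[q/th*np.sin(th),np.cos(th)]
    else: d=np.r_[q,1]
    d=Rm.T@d; o=-Rm.T@t; return o+d*(z-o[2])/d[2]
def down(yaw):  # tool z down, tool y axis at angle yaw+90deg... x axis at yaw
    return (R.from_euler('z',yaw)*R.from_euler('x',np.pi)).as_quat()
E
python3 - <<'E'
from h import *
T=cam('top');S=cam('scene')
print('shaft top',back((242.75,154.9),.106,T),'stripe',back((242.9,152.6),.106,T))
print('collar stripe scene',back((291.5,157),.06,S), back((286,163),.06,S))
print('hub',back((335.2,207.2),.07,T),'flange stripe',back((333.3,194.5),.063,T), 'scene hub',back((302+200/8,207+75/8),.07,S))
print('holder corners',[back((219+x/8,143+y/8),.052,T).round(3) for x,y in((68,35),(345,18),(358,272),(82,290))])
for n,p in (('red handle tip',(236,180)),('deco',(290,148))): print(n,back(p,.05,T))
o=ctrl.get_obs(); W=cam('wrist'); Rt=R.from_quat(o['ee_rot']).as_matrix()
print('camera in tool',Rt.T@(-W[1].T@W[2]-o['position']),'axes',(W[1]@Rt).round(3),W[0])
E
```

```text
shaft top [0.5653162  0.19840137 0.106     ] stripe [0.57071317 0.19828687 0.106     ]
collar stripe scene [0.58297626 0.19549903 0.06      ] [0.55518511 0.19141383 0.06      ]
hub [ 0.4544303  -0.01387476  0.07      ] flange stripe [ 0.4855987  -0.00982391  0.063     ] scene hub [ 0.45615072 -0.01269324  0.07      ]
holder corners [array([0.599, 0.244, 0.052]), array([0.606, 0.161, 0.052]), array([0.527, 0.155, 0.052]), array([0.521, 0.236, 0.052])]
red handle tip [0.51951076 0.22061831 0.05      ]
deco [0.6007439 0.0943921 0.05     ]
camera in tool [ 0.06915699  0.00024289 -0.14591637] axes [[-0.001  1.     0.   ]
 [-0.963 -0.    -0.271]
 [-0.271 -0.     0.963]] [[309.70691629   0.         318.30630343]
 [  0.         309.70691629 201.65743182]
 [  0.           0.           1.        ]]
```

Run:
```python
from h import *
T=cam('top')
print('cabinet top corners',[back(p,.198,T).round(3) for p in((313,60),(316,150),(459,148),(454,59))])
for nm,p in (('hold',(.563,.199,.21)),('pul',(.455,-.013,.21))):
    if nm=='hold': ctrl.move_pose(p,down(np.pi))
    else: ctrl.move_l((.44,.199,.23),vel=.25); ctrl.move_l((.44,-.013,.23),vel=.25); ctrl.move_l(p)
    ctrl.pause(.3)
    W=cam('wrist'); o=ctrl.get_obs(); im=ctrl.capture('wrist')
    np.savez(f'{nm}.npz',K=W[0],R=W[1],t=W[2],im=im)
    u,v=proj((p[0],p[1],.07),W,True)[0].round().astype(int); print(nm,u,v,o['position'],o['clock'],o['qpos'].round(3) if hasattr(o['qpos'],'round') else o['qpos'])
    c=im[max(v-50,0):v+50,max(u-67,0):u+67,::-1]; print(max(u-67,0),max(v-50,0))
    c=cv2.resize(c,None,fx=4,fy=4,interpolation=cv2.INTER_CUBIC); 
    cv2.imwrite(f'pics/w_{nm}.png',c)
a,b=cv2.imread('pics/w_hold.png'),cv2.imread('pics/w_pul.png')
m=np.zeros((600,800,3),np.uint8)
a=a[:,68:468];b=b[:,68:468]; m[:a.shape[0],:a.shape[1]]=a; m[:b.shape[0],400:400+b.shape[1]]=b
cv2.imwrite('pics/w1.png',m[:400])
```

```text
cabinet top corners [array([0.751, 0.043, 0.198]), array([0.552, 0.035, 0.198]), array([ 0.562, -0.261,  0.198]), array([ 0.761, -0.26 ,  0.198])]
hold 318 190 [0.56285083 0.19935874 0.21005509] 2.2 [ 0.144  0.494  1.311  0.     1.337 -1.427]
251 140
pul 318 190 [ 0.45495729 -0.01294281  0.21045628] 4.5167 [-0.287  0.185  1.74  -0.     1.216 -1.858]
251 140
```

View pics/w1.png

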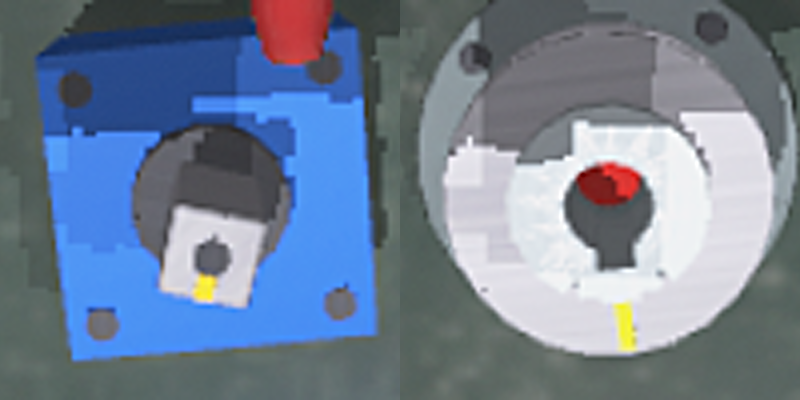

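The left crop shows the shaft's square top with corners at about (172,207), (266,222), (248,307) and (160,292), with the yellow stripe at (205,288) on the +x side. The right crop shows the bore around (609,206), the keyway ending near (615,268) and the yellow flange stripe at (625,327). I'll fit these numerically.

```bash
cat > fit.py <<'E'
from h import *
from scipy.optimize import least_squares
def load(n):
    d=np.load(n+'.npz'); return (d['K'],d['R'],d['t']),d['im']
def circ(im,W,c,r,z,w=.005):
    g=cv2.GaussianBlur(im,(0,0),.7).astype(np.float32); pts=[]
    for a in np.arange(0,2*np.pi,.06):
        rr=np.arange(r-w,r+w,.0002); P=np.c_[c[0]+rr*np.cos(a),c[1]+rr*np.sin(a),rr*0+z]
        uv=proj(P,W,True).astype(np.float32)
        val=cv2.remap(g,uv[None,:,0],uv[None,:,1],cv2.INTER_LINEAR)[0]
        d=np.abs(val[5:]-val[:-5]).sum(1); i=d.argmax()
        if d[i]>25: pts.append(P[i+2,:2])
    pts=np.array(pts)
    s=least_squares(lambda p:np.hypot(*(pts-p[:2]).T)-p[2],[*c,r],loss='soft_l1',f_scale=.0003)
    return s.x,len(pts),np.median(abs(np.hypot(*(pts-s.x[:2]).T)-s.x[2]))
def yellow(im,W,z,box):
    h=cv2.cvtColor(im,cv2.COLOR_RGB2HSV); m=cv2.inRange(h,(24,150,120),(34,255,255)); u0,v0,u1,v1=box
    ys,xs=np.nonzero(m[v0:v1,u0:u1]); return back((xs.mean()+u0,ys.mean()+v0),z,W,True),len(xs)
E
python3 - <<'E'
from fit import *
W,im=load('hold'); px=lambda x,y:(251+(x+68.5)/4-.5,140+(y+.5)/4-.5)
c=np.array([back(px(*p),.106,W,True) for p in((172,207),(266,222),(248,307),(160,292))])[:,:2]
print('top corners centre',c.mean(0),'sides',np.linalg.norm(np.diff(c,axis=0),axis=1))
e=(c[2]+c[3]-c[0]-c[1]); f=c[1]+c[2]-c[0]-c[3]; print('yaw deg',np.degrees([np.arctan2(e[1],e[0]),np.arctan2(-f[0],f[1])]))
print('stripe',yellow(im,W,.106,(280,170,340,230)))
print('collar',circ(im,W,c.mean(0),.02,.06))
W,im=load('pul')
for r,z in((.0108,.07),(.024,.07),(.041,.063)): print(r,circ(im,W,(.4552,-.0135),r,z))
print('stripe',yellow(im,W,.063,(280,150,360,240)))
E
```

```text
top corners centre [0.5661188  0.20124315] sides [0.01984805 0.01901196 0.01898504]
yaw deg [-9.51744566 -9.73885562]
stripe (array([0.57274193, 0.19998211, 0.106     ]), 22)
collar (array([0.56502796, 0.20124155, 0.01969247]), 105, np.float64(0.0006272393162065765))
0.0108 (array([ 0.45646516, -0.01156583,  0.01065639]), 103, np.float64(0.00019999127742978406))
0.024 (array([ 0.4567911 , -0.01186491,  0.02365926]), 70, np.float64(0.0007059417933665563))
0.041 (array([ 0.45530928, -0.01176304,  0.0409896 ]), 103, np.float64(0.0005747556107112903))
stripe (array([ 0.48851606, -0.00723287,  0.063     ]), 32)
```

Run:
```python
from h import *
q=down(np.pi-np.radians(9.6)); x,y=.5658,.2012
ctrl.set_gripper(.046,grip_force=45)
ctrl.move_l((.44,-.0117,.22),vel=.25); ctrl.move_l((.44,y,.22),vel=.3)
ctrl.move_pose((x,y,.19),q); ctrl.move_l((x,y,.067),vel=.1,contact_N=8)
o=ctrl.get_obs(); print('down',o['position'],o['contact_force'],o['clock'])
ctrl.set_gripper(0.0,grip_force=45)
o=ctrl.get_obs(); print('grip',o['width'],o['gripper_force'],o['contact_force'])
ctrl.move_l((x,y,.18),vel=.12)
o=ctrl.get_obs(); print('up',o['width'],o['gripper_force'],o['contact_force'],o['position'],o['clock'])
ctrl.move_l((.43,y,.18),vel=.2)
ctrl.move_l((.43,-.0117,.18),vel=.25)
ctrl.move_pose((.4563,-.0117,.15),down(np.pi+np.radians(7.8)))
ctrl.pause(.3); W=cam('wrist'); o=ctrl.get_obs(); im=ctrl.capture('wrist'); np.savez('held.npz',K=W[0],R=W[1],t=W[2],im=im)
print(o['position'],R.from_quat(o['ee_rot']).as_matrix()[:2,0],o['width'],o['contact_force'],o['ft_torque'],o['clock'])
u,v=proj((.4563,-.0117,.07),W,True)[0].astype(int); print(u-67,v-60)
cv2.imwrite('pics/held.png',cv2.resize(im[v-60:v+60,u-67:u+67,::-1],None,fx=4,fy=4,interpolation=cv2.INTER_CUBIC))
cv2.imwrite('pics/scene2.png',cv2.resize(ctrl.capture('scene')[140:260,260:400,::-1],None,fx=4,fy=4,interpolation=cv2.INTER_CUBIC))
```

```text
down [0.56614122 0.20127355 0.06764351] [ 0.77231425  0.47011591 -0.03965039] 8.4
grip 0.01971317824853538 44.422026593238115 [ 0.01730086 -0.03132426  0.66884842]
up 0.019586770761571583 44.4256261177361 [-0.09782744  0.85693682 -2.69746665] [0.56544317 0.20111814 0.17909951] 10.0
[ 0.4562548  -0.0116361   0.15064252] [-0.99090515 -0.13455832] 0.019518927703710044 [-0.04183283  0.25004018 -2.65279362] [0.04090987 0.0284876  0.00758321] 12.5
251 148
```

View pics/held.png

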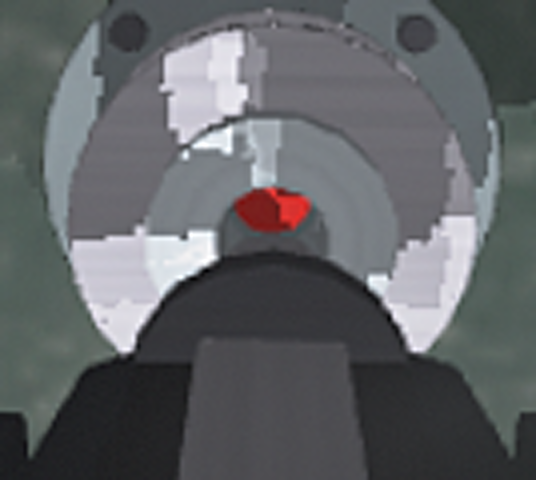

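View pics/scene2.png

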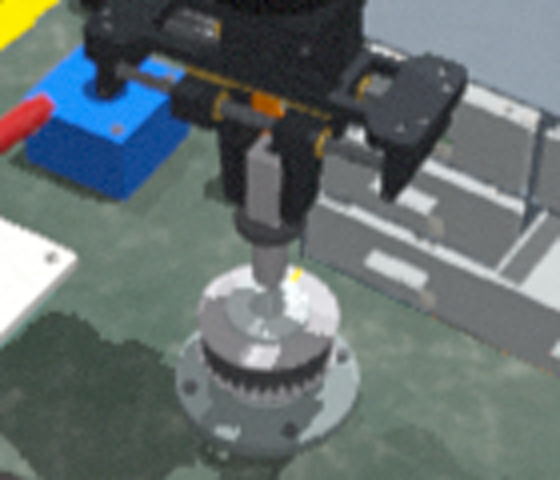

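The shaft is held upright over the bore (held picture: bore with red plunger at (275,215), collar in front of it; the scene shows it clear of the cabinet). Now the guarded insertion.

Run:
```python
from h import *
def rep(n):
    o=ctrl.get_obs(); print(n,o['position'].round(4),np.round(o['contact_force'],1),np.round(o['ft_torque'],2),round(o['width'],4),round(o['clock'],1)); return o
x,y=.4563,-.0117
r=ctrl.move_l((x,y,.121),vel=.05,contact_N=6); o=rep(('pilot',r))
if not r:
    r=ctrl.move_l((x,y,.100),vel=.03,contact_N=8); rep(('key',r))
```

```text
('pilot', False) [ 0.4564 -0.0117  0.1211] [ 0.   0.5 -1.9] [ 0.    0.04 -0.  ] 0.0195 13.3
('key', False) [ 0.4564 -0.0117  0.1001] [ 0.2  0.  -2.9] [-0.   -0.02 -0.03] 0.0197 14.2
```

The key went into the keyway without contact. Next I press home.

Run:
```python
from h import *
def rep(n):
    o=ctrl.get_obs(); print(n,o['position'].round(4),np.round(o['contact_force'],1),np.round(o['ft_torque'],2),round(o['width'],4),round(o['clock'],1)); return o
x,y=.4563,-.0117
ctrl.set_gripper(0.0,grip_force=60)
r=ctrl.move_l((x,y,.088),vel=.03,contact_N=20); rep(('spring',r))
r=ctrl.move_l((x,y,.081),vel=.015,contact_N=25); rep(('home',r))
ctrl.pause(.5); rep('after')
W=cam('wrist'); im=ctrl.capture('wrist'); u,v=proj((x,y,.07),W,True)[0].astype(int)
a=cv2.resize(im[v-60:v+60,u-50:u+50,::-1],None,fx=4,fy=4,interpolation=cv2.INTER_CUBIC)
b=cv2.resize(ctrl.capture('scene')[190:250,300:350,::-1],None,fx=8,fy=8,interpolation=cv2.INTER_CUBIC)
cv2.imwrite('pics/home.png',np.hstack([a,b]))
```

```text
('spring', False) [ 0.4565 -0.0117  0.0882] [-0.1 -0.5  4.4] [0.06 0.07 0.01] 0.0198 14.9
('home', True) [ 0.4567 -0.0117  0.0851] [-1.3 -0.3  6. ] [0.09 0.28 0.01] 0.0195 15.3
after [ 0.4567 -0.0117  0.0851] [-1.7  0.4  6.4] [ 0.16  0.27 -0.04] 0.0194 15.8
```

View pics/home.png

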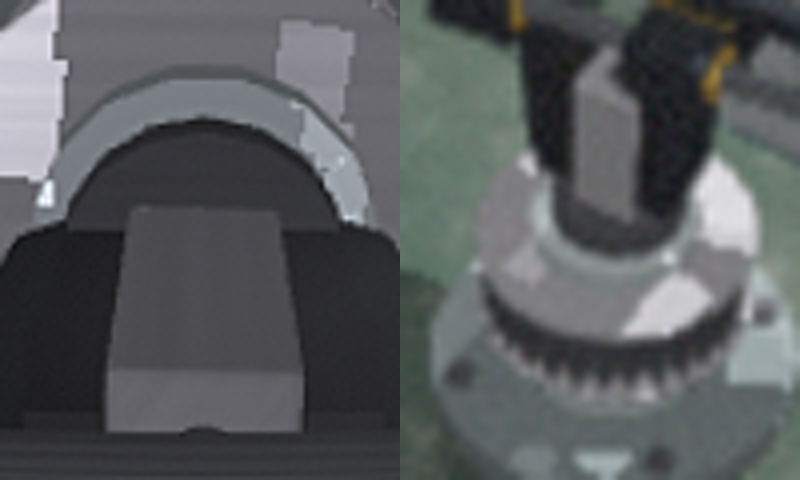

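The pictures show the collar down on the hub, but the reading is only 6.4 N, about spring minus weight, so it is barely pressed. I'll lower the target in small steps until the push is firm.

Run:
```python
from h import *
p=ctrl.get_obs()['position']; x,y=.4563,-.0117; z=p[2]
for i in range(12):
    z-=.0004; ctrl.move_l((x,y,z),vel=.01); ctrl.pause(.25)
    o=ctrl.get_obs(); f=o['contact_force'][2]
    print(round(z,4),o['position'].round(4),np.round(o['contact_force'],1),np.round(o['ft_torque'],2),round(o['width'],4),round(o['clock'],1))
    if f>24: break
ctrl.pause(1.0); o=ctrl.get_obs(); print(o['position'].round(4),np.round(o['contact_force'],1),o['gripper_force'],o['clock'])
```

```text
0.0847 [ 0.4566 -0.0117  0.0851] [-0.4  1.2  7.3] [0.15 0.14 0.03] 0.0197 16.4
0.0843 [ 0.4566 -0.0117  0.0851] [-1.7  1.6 12.2] [0.28 0.48 0.04] 0.0198 16.9
0.0839 [ 0.4566 -0.0117  0.085 ] [-4.4  1.3 18.3] [0.22 0.78 0.02] 0.0196 17.4
0.0835 [ 0.4567 -0.0117  0.085 ] [-6.4  1.5 23.2] [ 0.37  1.15 -0.01] 0.0197 17.9
0.0831 [ 0.4567 -0.0117  0.085 ] [-9.1  1.5 28.4] [ 0.41  1.39 -0.03] 0.0191 18.4
[ 0.4567 -0.0117  0.085 ] [-8.3  2.5 29. ] 59.385345448571826 19.4
```

```bash
python3 -c "
from bench import ctrl
print(ctrl.sign_off())"
```

```text
the job is handed in; nothing more can be done
None
```

I handed the job in with the shaft keyed into the pulley, its collar seated on the hub and the arm still holding it down with a steady net push of about 29 N. The clock stood at 19.4 s, and the hex keys, module and heat sink were never approached.

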